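Cup into the damp crock, lid on

ROBOT

A 6-joint arm with a two-finger parallel gripper is mounted at the origin on the work surface. World frame = base frame: x ahead of the robot, y to its left, z up, the work surface at z = 0. Lengths are in m, angles in rad, forces in N, time in s.
With the tool pointing down it reaches from about 0.35 to 0.875 m from the base axis. Payload 4.2 kg.
Tool frame: the origin (TCP) lies at the very end of the fingers, on their centre line; the grasp point (between the pads) lies 19 mm behind it (hold_point_z is the distance from the TCP to the grasp point, in m); z points along the fingers, y is the line along which they close (so a half turn about z gives the same grasp; the last joint's range is limited). The gripper opens to 85 mm and grips with 20 to 120 N. Pads are 22 mm wide; open, the fingers measure 114 mm over their backs; the gripper's body (76 mm by 85 mm) begins 54 mm behind the grasp point. The pads swing forward as they close: fully open they stand 13 mm farther back than shut.
Start: joints at [-1.007, 0.385, 0.008, 0, -1.194, -0.259], TCP at [0.188, -0.596, 0.231] pointing down, gripper open.
Joint ranges: [-3.14, 3.14], [-1.21, 2.06], [-1.07, 1.41], [-3.16, 2.05], [-2.99, -0.16], [-3.1, 3.1]. Speed limits (rad/s): [2.79, 2.79, 3.14, 3.14, 3.14, 3.14].

INTERFACE

Orientations are given as a unit quaternion [x, y, z, w].
In Python, from station import * gives the robot as it stands.
- The arm moves only by the tool step_arm, never from a script. Its arguments are lists of equal length, an entry for each row: "twist": the turn, a rotation vector about the world's x, y, z in rad, a list of three; "travel": the shift along the world's x, y, z in mm, a list of three; "grip": the finger opening in mm, from 0 to 85.4. In form: {"twist": [[wx, wy, wz], ...], "travel": [[tx, ty, tz], ...], "grip": [grip, ...]}. A call has 1 to 20 rows; each row is the pose to reach, as a shift and turn from the pose commanded when the call began; what a row does not reach only later rows make up. A row lasts 1/8 s, in which the tool goes at most 62.5 mm and 10.7 degrees, less where a joint would pass 70% of its speed; a pose out of reach is approached as far as the arm can. A call with a gripper value outside its range is refused whole. The fingers move at their own pace and stop on an object; the grip force is fixed at half the most. Time passes only in rows, so rows that repeat a pose let the fingers close. It gives the time, the measured TCP pose, the force, the opening and the grip force at its end, in the units of the state.
- state(): the state, without advancing time (a new reading comes with each control period).
- read_camera(name): name is "scene" or "top" or "wrist"; returns (picture, depth): 420x560x3 uint8, red, green, blue; 420x560 float32, m along the optical axis (not along the pixel's ray), 0 where there is no reading.
- camera_model(name): a dict with "fx", "fy", "cx", "cy" (pixels), "dist_coeffs" ([k1, k2, p1, p2, k3] as OpenCV has them; the pictures are not rectified), "rvec" (rotation vector, rad) and "tvec" (3), from world to camera coordinates, as OpenCV has them. Camera axes: x right, y down, z forward; pixel columns grow to the right and rows downward; lengths in m; the calibration is good to about 2 mm. A picture is of the moment at which its call begins: read the wrist's pose just before it. camera_model takes no time and is no camera call; for the wrist camera it gives the pose at the moment of the call.
- close_job(): hands the job in; it is judged then, once.
Trained networks look in the newest picture that a camera, given by its name, has taken for a name from the list of things; names that differ only in an ending like _2 or _b are one class to them, and where a whole thing is asked for, a point or a joint stands for the part that bears it (a point fixed in the world has none). Each returns a list of dicts, best first, with "conf" (0 to 1); they miss things now and then, are a little off and sometimes report something else, mostly with a low value. They report only what shows in the picture. A call takes as long as a camera call. They do not tell look-alikes from the thing itself.
- outline_of(thing, camera): "mask" (420x560 bool, what is visible of it) and "rect" ([centre column, centre row, width, height] in pixels, round what is visible of it).
The state is a dict: "time_s": time; "q": joint angles; "qvel": joint speeds; "joint_torque": joint torques, N m; "ee_pos": TCP position; "orientation": TCP orientation; "wrist_force": force on the tool from outside, world axes, zero at the start; "moment": the same for the moment, N m; "opening": finger opening in m; "gripper_force": force on a finger pad.
Only numpy, scipy, OpenCV 4.12 (cv2) and the standard library are available. Lean on these libraries where they do the work, as an engineer would, in place of code of your own. Each camera call takes 0.05 s, during which the arm holds its last target. There are 200 camera calls.

TASK

Stand the small grey-brown clay cup with the pale spiral ribs upright inside the open blue crock, setting it down gently, and let go of it. Then close the crock with the large round wooden lid so that the lid sits fully home and level. Leave the smooth white cup where it stands.

Things in the scene. Friction and masses are not known exactly. Their poses are not given: they have to be found in the camera images.
- clay_cup_center (a point): Centre, half-way up, of the cup to load: unglazed grey-brown clay, open-topped, straight-sided, pale spiral ribs outside; 48 mm diameter to grip (51 to the eye), 58 mm tall, wall 4 mm, 90 g. Stands upright, this point 29 mm above its foot; z is its upright axis. It stands in a row, running away from the robot, with a white and a green cup of the same size, in any order, 30 mm or more apart.
- white_cup_center (a point): Centre, half-way up, of the smooth glossy white cup, 48 mm diameter and 58 mm tall, standing upright beside the clay cup. To be left alone.
- crock_rim (a point): Centre of the mouth of the blue-glazed round stoneware crock, level with its rim, 88 mm above the table; z up. Outside diameter 164 mm, mouth and inside 148 mm, wall 8 mm; flat inner floor 78 mm below this point, at least 110 mm across. Open-topped, heavy, does not move. It stands left or right of the row of cups.
- lid_knob (a point): Grip point on the dark upright knob (28 mm diameter; top 17 mm above, foot 23 mm below this point) of the large wooden lid, lying right way up across the cups from the crock. Flange 184 mm diameter, 10 mm thick; plug under it 128 mm diameter, 10 mm deep, enters the crock with 10 mm to spare all round. Point: 43 mm above the table, 33 mm above the crock's rim when home. 280 g. z: lid axis.
Not all that is in view belongs to the job. Leave any pink or red look-alike of the part that bears lid_knob alone.

How it is judged:
By the outcome, as a careful person would: the job done as asked, in the order asked, and still so for the second after the job is handed in, with the robot touching nothing.
It also fails if it takes over 53 s, if anything falls off the work surface, if the arm or the gripper's body presses on something with over 40 N, if the wrist force passes 120 N, or if a joint passes its speed limit or range.

## Working session

There is one attempt and no reset: what is moved stays moved. The work goes in short steps, Python scripts to look and compute and a tool call to move; the robot and the scene stay as the last step left them, time stands still between calls to the robot, and variables do not carry over. Pictures are saved under pics/ and viewed, at most 10 in all, crops included, and the job is handed in when it is done.

Besides the shell and the picture viewer there is one more tool, called after "Request:" as a command line: name --argument value ..., lists and objects as JSON in quotes. step_arm: Moves the arm, as the interface text tells. Its arguments: {"type":"object","properties":{"twist":{"type":"array","items":{"type":"array","items":{"type":"number"}}},"travel":{"type":"array","items":{"type":"array","items":{"type":"number"}}},"grip":{"type":"array","items":{"type":"number"}}},"required":["twist","travel","grip"]}

```bash
mkdir -p pics
cat > h.py <<'E'
from station import *
import numpy as np, cv2
def pts(cam,depth,mask,m=None):
    m=m or camera_model(cam)
    v,u=np.nonzero(mask&(depth>0)); z=depth[v,u]
    K=np.array([[m['fx'],0,m['cx']],[0,m['fy'],m['cy']],[0,0,1.]])
    n=cv2.undistortPoints(np.stack([u,v],1).astype(np.float64)[:,None],K,np.array(m['dist_coeffs'],float))[:,0]
    P=np.c_[n*z[:,None],z]
    R=cv2.Rodrigues(np.array(m['rvec'],float))[0]
    return (P-np.array(m['tvec'],float).ravel())@R,u,v
def save(n,im): cv2.imwrite('pics/'+n+'.png',im[...,::-1])
def circ(P):
    A=np.c_[2*P[:,:2],np.ones(len(P))];b=(P[:,:2]**2).sum(1)
    s=np.linalg.lstsq(A,b,rcond=None)[0];return s[:2],np.sqrt(s[2]+s[0]**2+s[1]**2)
E
python3 - <<'E'
from h import *
s=state();print(s['time_s'],s['ee_pos'],s['orientation'],s['opening'])
for c in('top','scene'):
    im,d=read_camera(c);save(c+'0',im)
    for t in('clay_cup_center','white_cup_center','crock_rim','lid_knob'):
        for o in outline_of(t,c):
            P,u,v=pts(c,d,o['mask'])
            print(c,t,round(o['conf'],2),np.round(o['rect']),np.round(np.median(P,0),3),np.round(np.percentile(P,2,0),3),np.round(np.percentile(P,98,0),3))
E
```

```text
0.0 [ 0.18738197 -0.59562239  0.23020166] [-1.51686203e-01  9.88428077e-01  1.08875901e-03 -2.15522608e-04] 0.08549200782007857
top clay_cup_center 0.78 [270. 198.  24.  25.] [0.559 0.006 0.028] [ 0.531 -0.017  0.003] [0.577 0.028 0.06 ]
top white_cup_center 0.85 [268. 153.  24.  26.] [0.673 0.011 0.03 ] [ 0.645 -0.011  0.003] [0.689 0.033 0.059]
top crock_rim 0.74 [390. 207.  80.  78.] [ 0.525 -0.267  0.013] [ 0.44  -0.332  0.006] [ 0.593 -0.177  0.09 ]
top lid_knob 0.84 [171. 238.  78.  82.] [0.48  0.247 0.02 ] [0.399 0.164 0.016] [0.565 0.331 0.059]
top lid_knob 0.84 [161. 344.  83.  85.] [0.244 0.269 0.02 ] [0.161 0.189 0.016] [0.327 0.352 0.058]
top lid_knob 0.79 [215. 106.  73.  74.] [0.796 0.134 0.02 ] [0.717 0.052 0.001] [0.887 0.219 0.058]
top lid_knob 0.75 [382. 316.  81.  84.] [ 0.282 -0.232  0.02 ] [ 0.2   -0.316  0.015] [ 0.364 -0.152  0.058]
scene clay_cup_center 0.79 [288. 227.  15.  26.] [0.56  0.007 0.038] [ 0.535 -0.015  0.005] [0.58 0.03 0.06]
scene white_cup_center 0.96 [268. 263.  26.  25.] [0.67  0.009 0.034] [ 0.648 -0.013  0.001] [0.693 0.033 0.06 ]
scene white_cup_center 0.23 [388. 253.  80.  65.] [0.491 0.251 0.02 ] [0.402 0.165 0.014] [0.569 0.332 0.058]
scene crock_rim 0.58 [209. 173.  63.  61.] [ 0.512 -0.267  0.042] [ 0.446 -0.333  0.006] [ 0.602 -0.176  0.089]
scene lid_knob 0.75 [280. 339.  81.  78.] [0.809 0.138 0.02 ] [0.723 0.054 0.016] [0.887 0.218 0.058]
scene lid_knob 0.71 [266. 130.  65.  38.] [ 0.293 -0.228  0.019] [ 0.204 -0.318  0.011] [ 0.37  -0.149  0.057]
scene lid_knob 0.66 [389. 252.  78.  63.] [0.492 0.251 0.02 ] [0.402 0.167 0.015] [0.569 0.331 0.058]
scene lid_knob 0.6 [430. 190.  63.  57.] [0.254 0.273 0.019] [0.162 0.191 0.014] [0.33  0.354 0.057]
```

View pics/top0.png

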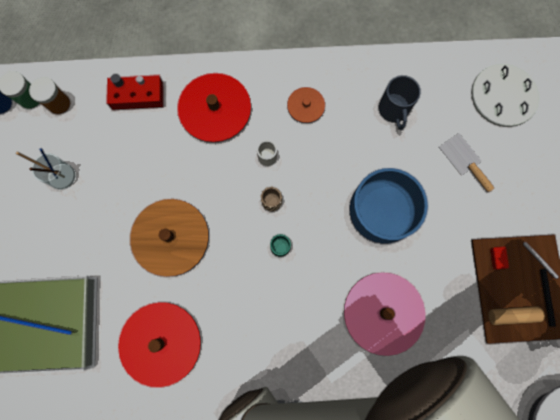

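View pics/scene0.png

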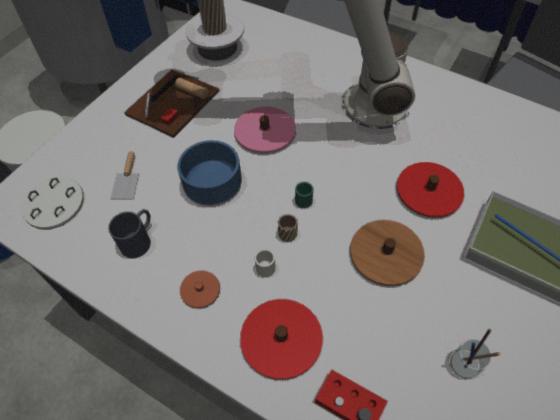

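The cup that fits is clay and ribbed, at top (272,198); white (267,153) and green (281,245) are its look-alikes. The wooden lid is at top (170,237). Its look-alikes are red (161,344), red (215,106), pink (385,314) and a small orange lid (306,104). The crock is at (390,207).

Run:
```python
from h import *
ims={c:read_camera(c) for c in('top','scene')}
def sel(c,t,xy):
    best=None
    for o in outline_of(t,c):
        P,u,v=pts(c,ims[c][1],cv2.erode(o['mask'].astype(np.uint8),np.ones((2,2)))>0 if 0 else o['mask'])
        if np.hypot(*(np.median(P,0)[:2]-xy))<.06: return P
for t,xy,zr in(('clay_cup_center',(.559,.006),(.052,.064)),('crock_rim',(.52,-.26),(.08,.095)),('lid_knob',(.485,.25),(.05,.065)),('lid_knob',(.485,.25),(.012,.03)),('white_cup_center',(.67,.01),(.052,.064))):
    for c in ims:
        P=sel(c,t,xy)
        if P is None: print(t,c,None);continue
        Q=P[(P[:,2]>zr[0])&(P[:,2]<zr[1])]
        cc,r=cv2.minEnclosingCircle(Q[:,:2].astype(np.float32)[:,None])
        print(t,c,len(Q),'circ',circ(Q),'enc',np.round(cc,4),round(r,4),'med',np.round(np.median(Q,0),4))
im=ims['scene'][0]
a=cv2.resize(im[180:290,230:330],None,fx=4,fy=4); b=cv2.resize(im[200:310,330:430],None,fx=4,fy=4)
save('crop',np.hstack([a,b])[:600,:800])
```

```text
clay_cup_center top 133 circ (array([0.55477317, 0.00625518]), np.float64(0.02199364588568149)) enc [0.5545 0.0064] 0.025 med [0.5536 0.0072 0.0573]
clay_cup_center scene 106 circ (array([0.5576548 , 0.00620134]), np.float64(0.021298646692623043)) enc [0.5584 0.0061] 0.0248 med [0.5648 0.0087 0.0564]
crock_rim top 886 circ (array([ 0.51852827, -0.25654537]), np.float64(0.07770567636448401)) enc [ 0.5192 -0.257 ] 0.0823 med [ 0.5188 -0.2591  0.0873]
crock_rim scene 541 circ (array([ 0.52269693, -0.25615066]), np.float64(0.07765352360784672)) enc [ 0.5224 -0.2568] 0.0837 med [ 0.532  -0.2406  0.0862]
lid_knob top 126 circ (array([0.48148672, 0.24787283]), np.float64(0.009877868845581186)) enc [0.4817 0.2488] 0.014 med [0.4812 0.2471 0.0596]
lid_knob scene 111 circ (array([0.48525028, 0.24706762]), np.float64(0.010377929108022738)) enc [0.4857 0.2472] 0.0146 med [0.4862 0.2471 0.0591]
lid_knob top 4716 circ (array([0.48151447, 0.24882784]), np.float64(0.06608046024032277)) enc [0.4821 0.2493] 0.0926 med [0.4787 0.2473 0.0202]
lid_knob scene 3677 circ (array([0.48465671, 0.24853322]), np.float64(0.06667753939556431)) enc [0.4838 0.2483] 0.0936 med [0.4919 0.2515 0.0201]
white_cup_center top None
white_cup_center scene 120 circ (array([0.66970522, 0.01011976]), np.float64(0.02178486450501656)) enc [0.67   0.0103] 0.0243 med [0.6685 0.0102 0.0577]
```

View pics/crop.png

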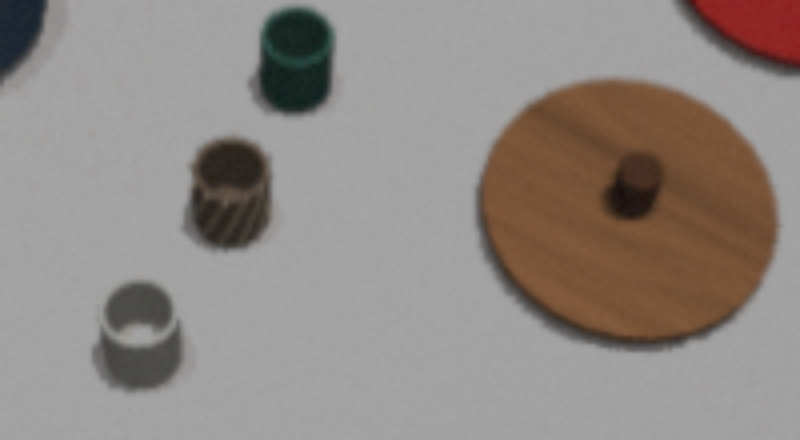

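The crop confirms the left column: green cup on top, ribbed clay cup in the middle at (231,190), white cup at the bottom (140,335). The wooden lid has its knob at (637,180). I'll now move above the clay cup.

Request:
step_arm --twist '[[0,0,-0.305],[0,0,-0.305],[0,0,-0.305],[0,0,-0.305],[0,0,-0.305],[0,0,-0.305],[0,0,-0.305],[0,0,-0.305],[0,0,-0.305],[0,0,-0.305],[0,0,-0.305],[0,0,-0.305],[0,0,-0.305],[0,0,-0.305]]' --travel '[[369,602,-70],[369,602,-70],[369,602,-70],[369,602,-70],[369,602,-70],[369,602,-70],[369,602,-70],[369,602,-70],[369,602,-70],[369,602,-70],[369,602,-70],[369,602,-70],[369,602,-70],[369,602,-70]]' --grip '[85,85,85,85,85,85,85,85,85,85,85,85,85,85]'

```text
time_s: 2.85
ee_pos: [0.5559, 0.005, 0.1613]
orientation: [0.001, 1.0, -0.0, -0.0]
wrist_force: [-1.0, 0.7, -0.0]
opening: 0.0854
gripper_force: 0.0
```

Run:
```python
from h import *
from scipy.spatial.transform import Rotation as R
s=state();print(s['time_s'],s['ee_pos'],R.from_quat(s['orientation']).as_matrix().round(3),s['q'])
m=camera_model('wrist');im,d=read_camera('wrist');save('w1',im)
for o in outline_of('clay_cup_center','wrist'):
    P,u,v=pts('wrist',d,o['mask'],m)
    if len(P)<20: continue
    Q=P[(P[:,2]>.05)&(P[:,2]<.066)]
    print(o['conf'],np.round(o['rect']),np.median(P,0).round(4),len(Q))
    if len(Q)>10:
        print(circ(Q),cv2.minEnclosingCircle(Q[:,:2].astype(np.float32)[:,None]))
```

```text
2.85 [0.55589857 0.00495676 0.16131913] [[-1.     0.001 -0.001]
 [ 0.001  1.    -0.   ]
 [ 0.001 -0.    -1.   ]] [ 3.00446837e-01  3.30037603e-01 -2.63706303e-01 -7.36081881e-05
 -9.77762815e-01 -1.87233412e+00]
0.73 [279. 203.  74.  88.] [0.5609 0.0046 0.0354] 1604
(array([0.55465254, 0.00483077]), np.float64(0.022011562752190808)) ((0.5557315349578857, 0.004896346479654312), 0.025935808196663857)
```

View pics/w1.png

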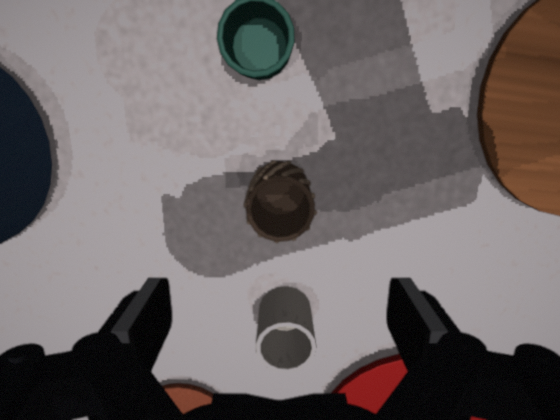

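The wrist view has the clay cup centred at (280,203), between the green cup (256,38) and the white cup (286,330). The TCP is within 1 mm of its axis, so I'll descend, grip and lift.

Request:
step_arm --twist '[[0,0,0],[0,0,0],[0,0,0],[0,0,0],[0,0,0],[0,0,0],[0,0,0],[0,0,0],[0,0,0],[0,0,0],[0,0,0]]' --travel '[[0,0,-60],[0,0,-110],[0,0,-138],[0,0,-138],[0,0,-138],[0,0,-138],[0,0,-138],[0,0,-138],[0,0,-138],[0,0,-138],[0,0,-133]]' --grip '[85,85,85,85,40,40,40,40,40,40,40]'

```text
time_s: 4.32
ee_pos: [0.5565, 0.0059, 0.0289]
orientation: [0.0, 1.0, 0.0, 0.0]
wrist_force: [0.2, 0.3, -1.8]
opening: 0.0457
gripper_force: 61.4
```

Request:
step_arm --twist '[[0,0,0],[0,0,0],[0,0,0],[0,0,0],[0,0,0],[0,0,0],[0,0,0],[0,0,0],[0,0,0],[0,0,0]]' --travel '[[0,0,50],[0,0,100],[-4,-30,130],[-12,-85,130],[-20,-140,130],[-28,-195,130],[-34,-245,130],[-36,-263,130],[-36,-263,130],[-36,-263,130]]' --grip '[40,40,40,40,40,40,40,40,40,40]'

```text
time_s: 5.58
ee_pos: [0.5206, -0.2562, 0.1583]
orientation: [-0.0, 1.0, 0.0, -0.0]
wrist_force: [0.4, -0.2, -0.9]
opening: 0.0462
gripper_force: 61.8
```

Run:
```python
from h import *
s=state();print(s['time_s'],s['ee_pos'],s['opening'])
m=camera_model('wrist');im,d=read_camera('wrist');save('w2',im)
for o in outline_of('crock_rim','wrist'):
    P,u,v=pts('wrist',d,o['mask'],m)
    Q=P[(P[:,2]>.082)&(P[:,2]<.094)]
    print(o['conf'],np.round(o['rect']),len(Q))
    if len(Q)>10: print(circ(Q),cv2.minEnclosingCircle(Q[:,:2].astype(np.float32)[:,None]))
for o in outline_of('clay_cup_center','wrist'):
    P,u,v=pts('wrist',d,o['mask'],m); print(o['conf'],np.round(o['rect']),np.median(P,0),np.percentile(P,[2,98],0).round(3))
```

```text
5.575 [ 0.5206367  -0.25617255  0.15825133] 0.04621662716647849
0.89 [275. 186. 269. 218.] 8258
(array([ 0.51813678, -0.25828259]), np.float64(0.07675498481466156)) ((0.5191669464111328, -0.2585081458091736), 0.081990085542202)
0.69 [280. 293. 140. 173.] [ 0.52680144 -0.25697421  0.17577976] [[ 0.494 -0.278  0.138]
 [ 0.539 -0.236  0.192]]
```

View pics/w2.png

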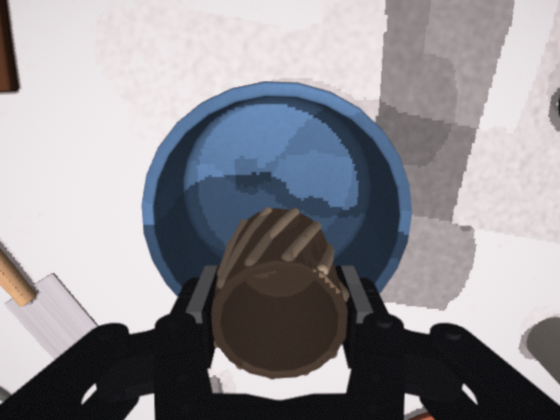

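The cup is held upright at (280,320) over the crock mouth (275,200). Lowering it in.

Request:
step_arm --twist '[[0,0,0],[0,0,0],[0,0,0],[0,0,0],[0,0,0],[0,0,0]]' --travel '[[-1,-1,-40],[-1,-1,-80],[-1,-1,-110],[-1,-1,-119],[-1,-1,-121],[-1,-1,-121]]' --grip '[40,40,40,40,40,40]'

```text
time_s: 6.48
ee_pos: [0.5206, -0.2582, 0.0385]
orientation: [-0.0, 1.0, -0.0, 0.001]
wrist_force: [0.4, -0.2, 0.3]
opening: 0.0458
gripper_force: 61.8
```

Request:
step_arm --twist '[[0,0,0],[0,0,0],[0,0,0]]' --travel '[[0,0,-1],[0,0,-2],[0,0,-2]]' --grip '[40,40,40]'

```text
time_s: 6.85
ee_pos: [0.5196, -0.2582, 0.0356]
orientation: [0.0, 1.0, -0.0, 0.0]
wrist_force: [0.7, 0.6, -0.7]
opening: 0.0462
gripper_force: 61.8
```

Request:
step_arm --twist '[[0,0,0],[0,0,0],[0,0,0]]' --travel '[[0,0,-1],[0,0,-1.5],[0,0,-1.5]]' --grip '[40,40,40]'

```text
time_s: 7.22
ee_pos: [0.5196, -0.2582, 0.0354]
orientation: [-0.0, 1.0, -0.0, 0.0]
wrist_force: [-3.2, 2.6, 8.2]
opening: 0.046
gripper_force: 63.0
```

Contact at about 8 N, so the cup is on the floor. I'll open partway and rise.

Request:
step_arm --twist '[[0,0,0],[0,0,0],[0,0,0],[0,0,0],[0,0,0],[0,0,0],[0,0,0],[0,0,0]]' --travel '[[0,0,1],[0,0,1],[0,0,1],[0,0,1],[0,0,20],[0,0,60],[0,0,110],[0,0,150]]' --grip '[64,64,64,64,64,64,64,64]'

```text
time_s: 8.22
ee_pos: [0.5198, -0.2583, 0.1858]
orientation: [0.0, 1.0, -0.0, 0.001]
wrist_force: [1.4, 0.9, -0.4]
opening: 0.0639
gripper_force: 0.0
```

Run:
```python
from h import *
s=state();print(s['time_s'],s['ee_pos'],s['wrist_force'],s['opening'])
m=camera_model('wrist');im,d=read_camera('wrist');im2,d2=read_camera('scene')
save('w3',np.hstack([im[:300,:480],cv2.resize(im2[120:220,160:260],(300,300))]))
for o in outline_of('clay_cup_center','wrist'):
    P,u,v=pts('wrist',d,o['mask'],m); Q=P[P[:,2]>.06]
    print(o['conf'],np.round(o['rect']),np.percentile(P,[2,50,98],0).round(3))
    if len(Q)>10: print(circ(Q),Q[:,2].mean(),cv2.minEnclosingCircle(Q[:,:2].astype(np.float32)[:,None]))
for o in outline_of('crock_rim','wrist'):
    P,u,v=pts('wrist',d,o['mask'],m)
    Q=P[(P[:,2]>.082)&(P[:,2]<.094)]
    if len(Q)>10: print(circ(Q),cv2.minEnclosingCircle(Q[:,:2].astype(np.float32)[:,None]))
```

```text
8.225 [ 0.51979966 -0.25828362  0.18579287] [ 1.43593947  0.87372902 -0.39042584] 0.0638700973986103
0.91 [277. 194.  75.  78.] [[ 0.493 -0.281  0.015]
 [ 0.523 -0.259  0.044]
 [ 0.538 -0.238  0.069]]
(array([ 0.51652186, -0.25915105]), np.float64(0.021888276063306403)) 0.06687969278717903 ((0.5171027183532715, -0.2591775953769684), 0.025494009256362915)
(array([ 0.51812659, -0.25828235]), np.float64(0.07679516586341341)) ((0.5188356041908264, -0.2584300637245178), 0.0820772796869278)
```

View pics/w3.png

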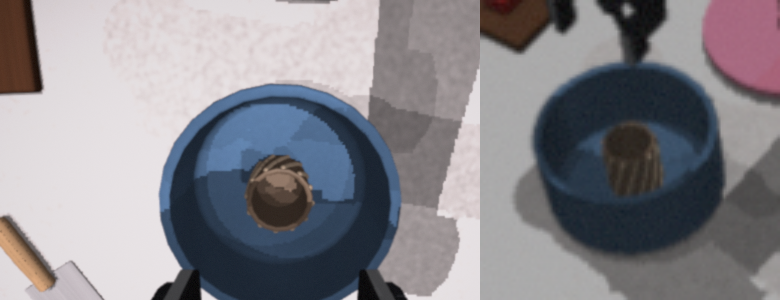

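The cup stands upright in the crock at (279,198), with its top at z 0.068. Moving over to the lid.

Request:
step_arm --twist '[[0,0,0],[0,0,0],[0,0,0],[0,0,0],[0,0,0],[0,0,0],[0,0,0],[0,0,0],[0,0,0],[0,0,0],[0,0,0],[0,0,0]]' --travel '[[-36,506,0],[-36,506,0],[-36,506,0],[-36,506,0],[-36,506,0],[-36,506,0],[-36,506,0],[-36,506,0],[-36,506,0],[-36,506,0],[-36,506,0],[-36,506,0]]' --grip '[64,64,64,64,64,64,64,64,64,64,64,64]'

```text
time_s: 9.93
ee_pos: [0.4837, 0.2464, 0.1837]
orientation: [0.001, 1.0, -0.0, -0.0]
wrist_force: [0.2, 1.2, -0.4]
opening: 0.064
gripper_force: 0.0
```

Run:
```python
from h import *
s=state();print(s['time_s'],s['ee_pos'],s['q'],s['opening'])
m=camera_model('wrist');im,d=read_camera('wrist')
for o in outline_of('lid_knob','wrist'):
    P,u,v=pts('wrist',d,o['mask'],m)
    print(o['conf'],np.round(o['rect']),im[o['mask']].mean(0))
    for lo,hi in((.052,.065),(.015,.026)):
        Q=P[(P[:,2]>lo)&(P[:,2]<hi)]
        if len(Q)>10: print(len(Q),circ(Q),cv2.minEnclosingCircle(Q[:,:2].astype(np.float32)[:,None]),Q[:,2].mean())
```

```text
9.925 [0.48367182 0.24641509 0.1837184 ] [ 7.69991342e-01  2.86581003e-01 -2.65002721e-01 -2.96246427e-05
 -1.01972554e+00 -2.34292484e+00] 0.06403897322552615
0.87 [282. 179. 218. 217.] [100.08903187  65.52965438  43.42233771]
1088 (array([0.48116123, 0.2473789 ]), np.float64(0.009757805205752179)) ((0.4818875789642334, 0.24733854830265045), 0.013996899127960205) 0.0596066354654448
34857 (array([0.4803753, 0.2477303]), np.float64(0.06535131432714694)) ((0.48197025060653687, 0.2478596568107605), 0.09219285845756531) 0.020106480305592124
0.84 [160. 408.  96.  24.] [103.04347826  24.87747036  24.4229249 ]
195 (array([0.75393012, 0.12734415]), np.float64(0.05166402881332257)) ((0.7294666171073914, 0.11726624518632889), 0.054205283522605896) 0.018833976448584592
```

Request:
step_arm --twist '[[0,0,0],[0,0,0],[0,0,0],[0,0,0],[0,0,0],[0,0,0],[0,0,0],[0,0,0],[0,0,0],[0,0,0],[0,0,0]]' --travel '[[-1,1,-50],[-1,1,-100],[-1,1,-140],[-1,1,-158],[-1,1,-158],[-1,1,-158],[-1,1,-158],[-1,1,-158],[-1,1,-158],[-1,1,-158],[-1,1,-158]]' --grip '[64,64,64,64,64,15,15,15,15,15,15]'

```text
time_s: 11.4
ee_pos: [0.4833, 0.2493, 0.0274]
orientation: [-0.0, 1.0, 0.001, 0.001]
wrist_force: [-0.9, -1.1, 5.5]
opening: 0.0266
gripper_force: 59.0
```

Request:
step_arm --twist '[[0,0,0],[0,0,0],[0,0,0],[0,0,0],[0,0,0],[0,0,0],[0,0,0],[0,0,0],[0,0,0],[0,0,0],[0,0,0],[0,0,0],[0,0,0],[0,0,0],[0,0,0],[0,0,0],[0,0,0],[0,0,0]]' --travel '[[0,0,20],[0,0,60],[0,0,105],[0,0,140],[1,-20,150],[4,-60,150],[7,-105,150],[10,-150,150],[13,-195,150],[17,-240,150],[20,-285,150],[23,-330,150],[26,-375,150],[30,-420,150],[33,-465,150],[35,-495,150],[36,-507,150],[36,-507,150]]' --grip '[15,15,15,15,15,15,15,15,15,15,15,15,15,15,15,15,15,15]'

```text
time_s: 13.65
ee_pos: [0.5174, -0.2585, 0.1746]
orientation: [0.001, 1.0, 0.001, -0.001]
wrist_force: [0.1, 0.3, -1.8]
opening: 0.0264
gripper_force: 59.5
```

Run:
```python
from h import *
s=state();print(s['time_s'],s['ee_pos'],s['opening'],s['wrist_force'])
for c in('top','scene','wrist'):
  m=camera_model(c);im,d=read_camera(c);save('l_'+c,im)
  for t,a,b in(('lid_knob',.1,.3),('crock_rim',.08,.095)):
    for o in outline_of(t,c):
      P,u,v=pts(c,d,o['mask'],m);Q=P[(P[:,2]>a)&(P[:,2]<b)]
      if len(Q)<100 or Q[:,1].mean()>-.15: continue
      if t=='lid_knob':
        Q=Q[abs(Q[:,2]-np.median(Q[:,2]))<.015]
        A=np.c_[Q[:,:2],np.ones(len(Q))]
        pl=np.linalg.lstsq(A,Q[:,2],rcond=None)[0]; print(' plane',pl.round(4),'z',np.median(Q[:,2]))
      print(c,t,round(o['conf'],2),len(Q),circ(Q),cv2.minEnclosingCircle(Q[:,:2].astype(np.float32)[:,None]))
```

```text
13.65 [ 0.51744579 -0.25847953  0.17461486] 0.026379694074066536 [ 0.14833321  0.31847247 -1.79376181]
 plane [-0.0006  0.0016  0.1678] z 0.16705509882005642
top lid_knob 0.58 2692 (array([ 0.50731551, -0.26820658]), np.float64(0.05756591677440871)) ((0.5088355541229248, -0.2616289556026459), 0.08690842241048813)
 plane [-0.0078 -0.0086  0.1695] z 0.167477556131363
scene lid_knob 0.55 2593 (array([ 0.52371065, -0.25235124]), np.float64(0.06579746700999616)) ((0.5190929174423218, -0.25559037923812866), 0.0944690927863121)
scene crock_rim 0.59 320 (array([ 0.52257427, -0.25601886]), np.float64(0.07770396399601599)) ((0.5258080959320068, -0.2528640031814575), 0.08186044543981552)
 plane [-0.0005 -0.0005  0.1689] z 0.16866460389243812
wrist lid_knob 0.74 89684 (array([ 0.50491602, -0.25765373]), np.float64(0.060742287015814654)) ((0.5171566009521484, -0.2577122747898102), 0.09203972667455673)
```

View pics/l_scene.png

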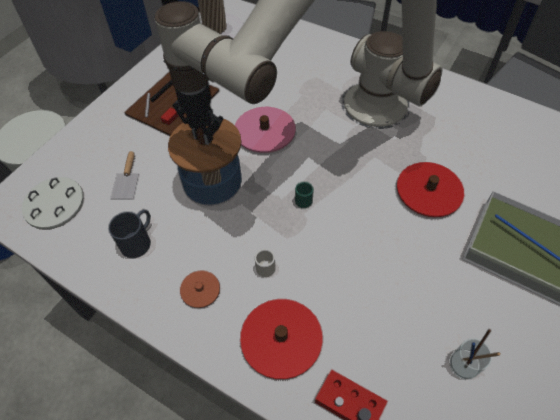

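The lid is held level over the crock at (205,150), and the white cup stands untouched at (265,262). Lowering.

Request:
step_arm --twist '[[0,0,0],[0,0,0],[0,0,0],[0,0,0],[0,0,0],[0,0,0]]' --travel '[[1,0,-25],[1,0,-50],[1,0,-62],[1,0,-66],[1,0,-68],[1,0,-68]]' --grip '[15,15,15,15,15,15]'

```text
time_s: 14.85
ee_pos: [0.52, -0.2583, 0.1085]
orientation: [0.0, 1.0, -0.0, 0.001]
wrist_force: [0.3, 0.6, -2.0]
opening: 0.0265
gripper_force: 59.5
```

Request:
step_arm --twist '[[0,0,0],[0,0,0],[0,0,0],[0,0,0]]' --travel '[[0,0,-1],[0,0,-2],[0,0,-3],[0,0,-3]]' --grip '[15,15,15,15]'

```text
time_s: 15.35
ee_pos: [0.5196, -0.2582, 0.1054]
orientation: [0.0, 1.0, -0.0, 0.0]
wrist_force: [-2.2, 1.1, 1.7]
opening: 0.0265
gripper_force: 59.9
```

Contact came at exactly the expected home height (0.1054). I'll press 1 mm to seat it, then release and retreat.

Request:
step_arm --twist '[[0,0,0],[0,0,0],[0,0,0],[0,0,0],[0,0,0],[0,0,0],[0,0,0],[0,0,0],[0,0,0],[0,0,0]]' --travel '[[0,0,-0.5],[0,0,-0.5],[0,0,0],[0,0,0],[0,0,0],[0,0,0],[0,0,20],[0,0,60],[0,0,110],[0,0,110]]' --grip '[15,15,60,60,60,60,60,60,60,60]'

```text
time_s: 16.6
ee_pos: [0.5221, -0.2591, 0.2197]
orientation: [-0.0, 1.0, -0.002, 0.005]
wrist_force: [0.5, 0.0, 0.2]
opening: 0.0601
gripper_force: 0.0
```

Run:
```python
from h import *
s=state();print(s['time_s'],s['ee_pos'],s['opening'],s['wrist_force'])
pic=[]
for c in('scene','wrist'):
  m=camera_model(c);im,d=read_camera(c);pic.append(im)
  for o in outline_of('lid_knob',c):
      P,u,v=pts(c,d,o['mask'],m);Q=P[(P[:,2]>.085)&(P[:,2]<.11)]
      if len(Q)<100: continue
      pl=np.linalg.lstsq(np.c_[Q[:,:2],np.ones(len(Q))],Q[:,2],rcond=None)[0]
      print(c,pl.round(4),np.median(Q[:,2]),cv2.minEnclosingCircle(Q[:,:2].astype(np.float32)[:,None]))
save('fin',np.hstack([cv2.resize(pic[0][90:250,140:300],(300,300)),cv2.resize(pic[1],(400,300))]))
```

```text
16.6 [ 0.52205809 -0.25905999  0.21972188] 0.06012441344769067 [0.53272304 0.03935839 0.17598571]
scene [-0.0042 -0.0056  0.098 ] 0.09727768365486586 ((0.5181360244750977, -0.25753068923950195), 0.0958305150270462)
wrist [-0.0002 -0.      0.0982] 0.09810069492723426 ((0.518372654914856, -0.2583788335323334), 0.09208601713180542)
```

View pics/fin.png

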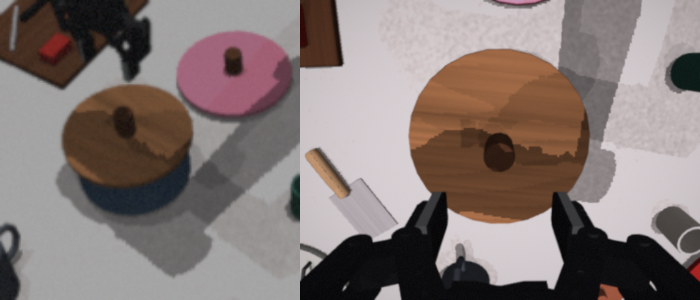

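The lid sits level and fully home: its top is at z 0.098 and centred, with the knob at (124,122) left and (499,152) right. The gripper is clear. Handing in.

```bash
python3 -c "
from station import *
print(close_job())"
```

```text
the job is handed in; nothing more can be done
None
```

The clay cup stands upright in the blue crock, the wooden lid is fully home and level on top, the white cup was not touched, and I handed the job in at about 17 s on the robot's clock.

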